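Move three soil samples on to their next stations

TASK

Each sample jar is due at its next station on the bench: move the black-capped amber jar from the balance to the magnetic stirrer, the blue-capped white jar from the stirrer to the orbital shaker, and the red-capped clear jar from the shaker to the balance. A station takes only one jar, so use the empty blue mat or any free bench space for parking; finish with each jar standing upright in the middle of its new pan, plate or platform. Keep the jars upright, set them down without dropping them, and leave the glass beaker and the stoppered flask where they are.

Things in the scene. Friction and masses are not known exactly. Their poses are not given: they have to be found in the camera images.
- jar_black_mid (a point): Amber (dark brown) jar with a pale label band and a black cap. Closed upright screw-top sample jar, 76 mm high: body 56 mm across and straight from its foot to 54 mm up, cap 50 mm across from 58 mm up to the top; about 180 g. It can be gripped round the body. This point is on its axis, half-way up (38 mm above its underside); z runs up along the axis. At the start it stands on the balance
- jar_blue_mid (a point): White jar with a blue cap. Closed upright screw-top sample jar, 76 mm high: body 56 mm across and straight from its foot to 54 mm up, cap 50 mm across from 58 mm up to the top; about 180 g. It can be gripped round the body. This point is on its axis, half-way up (38 mm above its underside); z runs up along the axis. At the start it stands on the magnetic stirrer
- jar_red_mid (a point): Clear jar, its lower half filled with brown soil, with a red cap. Closed upright screw-top sample jar, 76 mm high: body 56 mm across and straight from its foot to 54 mm up, cap 50 mm across from 58 mm up to the top; about 180 g. It can be gripped round the body. This point is on its axis, half-way up (38 mm above its underside); z runs up along the axis. At the start it stands on the orbital shaker
- balance_pan (a point): Balance: pale grey housing 196 x 134 mm with a display and keys at its front, and a square steel pan, 112 x 112 mm. This point is the middle of the pan's upper face, 52 mm above the bench; the pan is the highest part. Fixed; x points to the back of the instrument, z up
- stirrer_plate (a point): Magnetic stirrer: dark blue housing, about 180 x 120 mm, pale sloping panel with a black knob at its front, and a round white plate 115 mm across. This point is the middle of the plate's upper face, 66 mm above the bench; the plate is the highest part. Fixed; x points to the back of the instrument, z up
- shaker_mat (a point): Orbital shaker: white housing 190 x 145 mm with two black knobs at its front; on it a square aluminium platform 140 x 140 mm covered by a black rubber mat 118 x 118 mm. The platform is switched off and does not move. This point is the middle of the rubber mat's upper face, 80 mm above the bench; nothing on it stands higher. Fixed; x points to the back of the instrument, z up
- mat_top (a point): Flat blue silicone bench mat, 140 x 140 x 4 mm, empty: a free place for parking a jar. This point is the middle of its upper face, 4 mm above the bench. Fixed; z up
- beaker_mid (a point): Empty clear glass beaker, 52 mm across and 70 mm high, standing on the bench near the stations: to be left alone. This point is on its axis, 35 mm up
- flask_mid (a point): Small green-tinted conical glass flask, 64 mm across at the foot and 97 mm high with its dark stopper, standing on the bench near the stations: to be left alone. This point is on its axis, 48 mm up

How it is judged:
By the outcome, as a careful person would: the job done as asked, in the order asked, and still so for the second after the job is handed in, with the robot touching nothing.
It also fails if it takes over 109 s, if anything falls off the work surface, if the arm or the gripper's body presses on something with over 40 N, if the wrist force passes 120 N, or if a joint passes its speed limit or range.

ROBOT

A 7-joint arm with a two-finger parallel gripper is mounted at the origin on the work surface. World frame = base frame: x ahead of the robot, y to its left, z up, the work surface at z = 0. Lengths are in m, angles in rad, forces in N, time in s.
With the tool pointing down it reaches from about 0.4 to 0.85 m from the base axis. Payload 4.5 kg.
Tool frame: the origin (TCP) lies where the fingers leave the gripper's body, on its centre line; the fingertips stand 64 mm ahead of it and the grasp point (between the pads) lies 45 mm ahead of it; z points along the fingers, y is the direction in which the jaws open and shut (so a half turn about z gives the same grasp; the last joint's range is limited). The gripper opens to 88 mm and grips with 3 to 60 N. Pads are 18 mm wide; open, the fingers measure 123 mm over their backs; the gripper's body (75 mm by 187 mm) begins 45 mm behind the grasp point.
Start: joints at [1.338, 0.689, -0.195, 1.565, 0.157, 0.902, -0.215], TCP at [0.165, -0.603, 0.303] pointing down, gripper open.
Joint ranges: [-3.01, 3.01], [-0.46, 2.08], [-1.47, 1.51], [0.13, 2.56], [-1, 4.14], [0.04, 2.09], [-2.66, 2.66]. Speed limits (rad/s): [2.57, 2.57, 3.14, 3.14, 3.14, 3.14, 3.14].

INTERFACE

Orientations are given as a unit quaternion [x, y, z, w].
In Python, from plant import monitor, snapshot, workorder, finder gives the robot as it stands.
- The arm moves only by the tool carry_out, never from a script. Its argument "motion" is one flat list of numbers, 6 for each row, row after row: the shift along the tool's x, y, z in cm, then the turn, a rotation vector about the tool's x, y, z in rad. In form: [x, y, z, rx, ry, rz, x, y, z, rx, ry, rz, ...]. A call has 1 to 8 rows; each row shifts and turns the commanded pose from where the row before left it, along the tool's axes as they then stand; what a row does not reach is not made up. A row lasts 1/8 s, in which the tool goes at most 62.5 mm and 10.7 degrees, less where a joint would pass 70% of its speed; a pose out of reach is approached as far as the arm can. A call with a gripper value outside its range is refused whole. "hand" is the finger opening in cm, from 0 to 8.81, set as the call begins (left out, the last holds). The fingers move at their own pace and stop on an object; "grip_force" is the grip in N (left out, the last holds). Time passes only in rows, so rows that do not move let the fingers close. It gives the time, the measured TCP pose, the force and the opening at its end, in the units of the state.
- monitor.get_state(): the state, without advancing time (a new reading comes with each control period).
- snapshot(name): name is "scene" or "top"; returns a dict with "frame" (384x512x3 uint8, red, green, blue), "range_z" (384x512 float32, m along the optical axis (not along the pixel's ray), 0 where there is no reading), "fx", "fy", "cx", "cy" (pixels), "D" ([k1, k2, p1, p2, k3] as OpenCV has them; the pictures are not rectified), "rvec" (rotation vector, rad) and "tvec" (3), from world to camera coordinates, as OpenCV has them. Camera axes: x right, y down, z forward; pixel columns grow to the right and rows downward; lengths in m; the calibration is good to about 2 mm. A picture is of the moment at which its call begins.
- workorder.finish_job(): hands the job in, once; it reports no verdict.
Trained networks look in a picture, given as the dict that the camera call returned (one of the last four; its "shot" number tells which), for a name from the list of things; names that differ only in an ending like _2 or _b are one class to them, and where a whole thing is asked for, a point or a joint stands for the part that bears it (a point fixed in the world has none). Each returns a list of dicts, best first, with "p" (0 to 1); they miss things now and then, are a little off and sometimes report something else, mostly with a low value. They report only what shows in the picture. A call takes as long as a camera call.
- finder.masks_of(picture, thing): "pixels" (384x512 bool, what is visible of it) and "extent" ([left, top, right, bottom] in pixels, round what is visible of it).
The state is a dict: "clock": time; "q": joint angles; "qd": joint speeds; "joint_torque": joint torques, N m; "tool_pos": TCP position; "eef_rot": TCP orientation; "contact_force": force on the tool from outside, world axes, zero at the start; "moment": the same for the moment, N m; "opening": opening from 0.0 (shut) to 1.0 (fully open).
Only numpy, scipy, OpenCV 4.12 (cv2) and the standard library are available. Lean on these libraries where they do the work, as an engineer would, in place of code of your own. Each camera call takes 0.05 s, during which the arm holds its last target. There are 200 camera calls.

## Working session

There is one attempt and no reset: what is moved stays moved. The work goes in short steps, Python scripts to look and compute and a tool call to move; the robot and the scene stay as the last step left them, time stands still between calls to the robot, and variables do not carry over. Pictures are saved under pics/ and viewed, about 12 in all and at most 16, crops included, and the job is handed in when it is done.

Besides the shell and the picture viewer there is one more tool, called after "Request:" as a command line: name --argument value ..., lists and objects as JSON in quotes. carry_out: Moves the arm, as the interface text tells. Its arguments: {"type":"object","properties":{"motion":{"type":"array"},"hand":{"type":"number"},"grip_force":{"type":"number"}},"required":["motion"]}

```bash
ls; mkdir -p pics; cat > h.py <<'E'
import numpy as np, cv2
from plant import monitor, snapshot, workorder, finder
def world(s,mask):
    z=s["range_z"]; v,u=np.nonzero(mask&(z>0)); 
    K=np.array([[s["fx"],0,s["cx"]],[0,s["fy"],s["cy"]],[0,0,1]])
    n=cv2.undistortPoints(np.c_[u,v].astype(float).reshape(-1,1,2),K,np.array(s["D"],float)).reshape(-1,2)
    d=z[v,u][:,None]; P=np.c_[n*d,d]
    R=cv2.Rodrigues(np.array(s["rvec"],float))[0]
    return (P-np.array(s["tvec"]).ravel())@R, s["frame"][v,u]
def save(s,n): cv2.imwrite(f"pics/{n}.png",cv2.cvtColor(s["frame"],cv2.COLOR_RGB2BGR))
E
python3 - <<'E'
from h import *
st=monitor.get_state(); print(st)
for c in("scene","top"):
    s=snapshot(c); save(s,c+"0")
    for t in "jar_black_mid jar_blue_mid jar_red_mid balance_pan stirrer_plate shaker_mat mat_top beaker_mid flask_mid".split():
        for r in finder.masks_of(s,t)[:2]:
            P,_=world(s,r["pixels"])
            if len(P)==0: print(c,t,'none');continue
            zt=np.percentile(P[:,2],95); T=P[abs(P[:,2]-zt)<.008]
            lo,hi=np.percentile(T[:,:2],[1,99],axis=0)
            print(c,t,round(r["p"],2),np.array(r["extent"]).round(),"ztop",zt.round(3),"mid",((lo+hi)/2).round(4),"size",(hi-lo).round(3),len(T),
             "rect",cv2.minAreaRect((T[:,:2]*1000).astype(np.float32)) )
E
```

```text
pics
{'clock': 0.0, 'q': array([ 1.3377874 ,  0.68997666, -0.1945412 ,  1.5663393 ,  0.15729265,
        0.90249422, -0.21507587]), 'qd': array([ 0.00172911,  0.00077168, -0.00113122,  0.0007376 ,  0.00087616,
        0.00104202, -0.00189391]), 'joint_torque': array([-4.78576112e-04, -5.27564871e+01, -1.26685638e+00, -1.53434891e+01,
       -5.25085756e-02,  6.58734687e-03,  1.73044623e-04]), 'tool_pos': array([ 0.16462381, -0.60239666,  0.30191644]), 'eef_rot': array([ 9.91106126e-01,  1.33070709e-01, -1.75536041e-04, -8.95465896e-04]), 'contact_force': array([ 0.31864819,  0.09141388, -0.30239775]), 'moment': array([-0.01404846, -0.0399862 ,  0.05243957]), 'opening': 0.9961439382537016}
scene jar_black_mid 0.6 [280. 192. 294. 227.] ztop 0.131 mid [0.5716 0.1177] size [0.047 0.046] 226 rect ((571.3016357421875, 117.87812805175781), (48.40922546386719, 46.359012603759766), 11.245699882507324)
scene jar_blue_mid 0.78 [226. 146. 247. 177.] ztop 0.144 mid [ 0.6063 -0.106 ] size [0.047 0.045] 171 rect ((605.3529663085938, -107.42687225341797), (47.978363037109375, 46.30203628540039), 80.
[... 2794 characters left out ...]
1302185058594, 329.8717346191406), (139.1232147216797, 140.94155883789062), 1.4545031785964966)
top shaker_mat 0.3 [124. 152. 152. 175.] ztop 0.099 mid [0.6514 0.3123] size [0.022 0.023] 74 rect ((650.9978637695312, 312.2217102050781), (22.220394134521484, 23.699800491333008), 6.830742359161377)
top mat_top 0.61 [352. 224. 404. 273.] ztop 0.009 mid [ 0.4281 -0.3612] size [0.138 0.139] 2356 rect ((428.08526611328125, -361.8922119140625), (140.34359741210938, 142.8361053466797), 3.641390562057495)
top flask_mid 0.7 [126. 149. 150. 173.] ztop 0.099 mid [0.6514 0.3123] size [0.022 0.023] 74 rect ((650.9978637695312, 312.2217102050781), (22.220394134521484, 23.699800491333008), 6.830742359161377)
```

View pics/scene0.png

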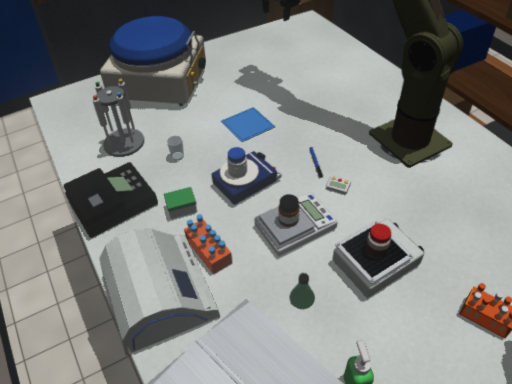

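View pics/top0.png

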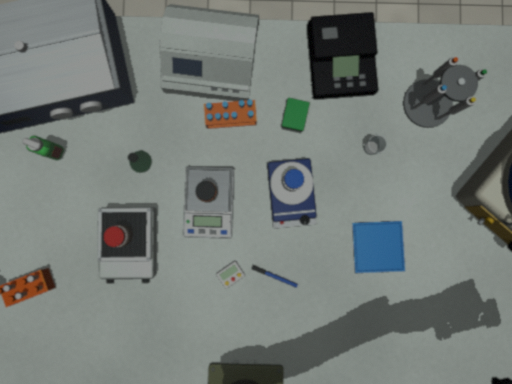

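Request:
carry_out --motion '[0,0,0,0,0,0.1335,0,0,0,0,0,0.1335,3.6,-4.1,0,0,0,0,3.6,-4.1,0,0,0,0,3.6,-4.1,0,0,0,0,3.6,-4.1,0,0,0,0,3.6,-4.1,0,0,0,0,3.6,-4.1,0,0,0,0]' --hand 8.8 --grip_force 20

```text
clock: 2.0
tool_pos: [0.382, -0.3556, 0.303]
eef_rot: [1.0, -0.0, 0.0, 0.0]
contact_force: [0.4, -0.5, -0.1]
opening: 1.003
```

```bash
cat >> h.py <<'E'
def tcp():
    s=monitor.get_state(); from scipy.spatial.transform import Rotation as R
    M=R.from_quat(s["eef_rot"]).as_matrix()
    print("t",round(s["clock"],2),"pos",s["tool_pos"].round(4),"x",M[:,0].round(3),"z",M[:,2].round(3),"F",s["contact_force"].round(1),"op",round(s["opening"],3),"q",s["q"].round(2)); return s
E
python3 - <<'E'
from h import *
# pan centres: platform tops by height band in a window round first guess
tcp()
for c in("top","scene"):
    s=snapshot(c); P,C=world(s,np.ones((384,512),bool))
    for n,x,y,z in(("bal",.575,.115,.052),("stir",.6,-.107,.066),("shk",.45,.332,.08)):
        b=(abs(P[:,0]-x)<.14)&(abs(P[:,1]-y)<.1)
        Q=P[b&(abs(P[:,2]-z)<.012)]
        h,e=np.histogram(Q[:,2],bins=np.arange(z-.012,z+.0121,.002)); print(c,n,h)
        z0=e[h.argmax()]+.001; T=Q[abs(Q[:,2]-z0)<.003]
        lo,hi=np.percentile(T[:,:2],[.7,99.3],axis=0); print("  z",z0.round(3),lo.round(4),hi.round(4),((lo+hi)/2).round(4))
E
```

```text
t 2.0 pos [ 0.382  -0.3556  0.303 ] x [ 1.    -0.     0.001] z [ 0.001 -0.001 -1.   ] F [ 0.4 -0.5 -0.1] op 1.003 q [ 0.72  0.55 -0.09  1.88  0.07  0.71 -0.98]
top bal [303 308 234 194 209 356 450 247  64  13   3   1]
  z 0.053 [0.4993 0.0591] [0.6262 0.1692] [0.5628 0.1141]
top stir [236  76  25  34 141 280 319 193  51   8   0   1]
  z 0.067 [ 0.5406 -0.1636] [ 0.6495 -0.0559] [ 0.595  -0.1098]
top shk [  3  16  66 203 395 582 618 328 103  20   6   6]
  z 0.081 [0.3812 0.2619] [0.5162 0.3977] [0.4487 0.3298]
scene bal [267 231 164 111 151 287 300 108  27  11  13   8]
  z 0.053 [0.512  0.0597] [0.6316 0.171 ] [0.5718 0.1153]
scene stir [ 87  26  14  19  79 153 161  79  22  12  10   4]
  z 0.067 [ 0.5464 -0.1559] [ 0.6545 -0.0525] [ 0.6005 -0.1042]
scene shk [  4   9  44 180 351 518 502 246  48  15  10  11]
  z 0.079 [0.3836 0.2642] [0.5221 0.4012] [0.4529 0.3327]
```

Request:
carry_out --motion '[3.68,-4.13,0,0,0,0,3.68,-4.13,0,0,0,0,3.68,-4.13,0,0,0,0,3.68,-4.13,0,0,0,0,3.68,-4.13,0,0,0,0,3.68,-4.13,0,0,0,0,0,0,3,0,0,0,0,0,3,0,0,0]'

```text
clock: 3.1
tool_pos: [0.6023, -0.1091, 0.2421]
eef_rot: [1.0, 0.0, 0.001, 0.0]
contact_force: [-0.7, -0.2, -0.2]
opening: 0.999
```

```bash
python3 - <<'E'
from h import *
tcp(); s=snapshot("scene")
im=cv2.cvtColor(s["frame"],cv2.COLOR_RGB2BGR)[90:240,150:350]; cv2.imwrite("pics/c1.png",cv2.resize(im,None,fx=4,fy=4))
E
```

```text
t 3.1 pos [ 0.6023 -0.1091  0.2421] x [1.    0.001 0.001] z [ 0.001 -0.001 -1.   ] F [-0.7 -0.2 -0.2] op 0.999 q [ 0.13  0.74 -0.04  1.67  0.04  0.73 -1.5 ]
```

View pics/c1.png

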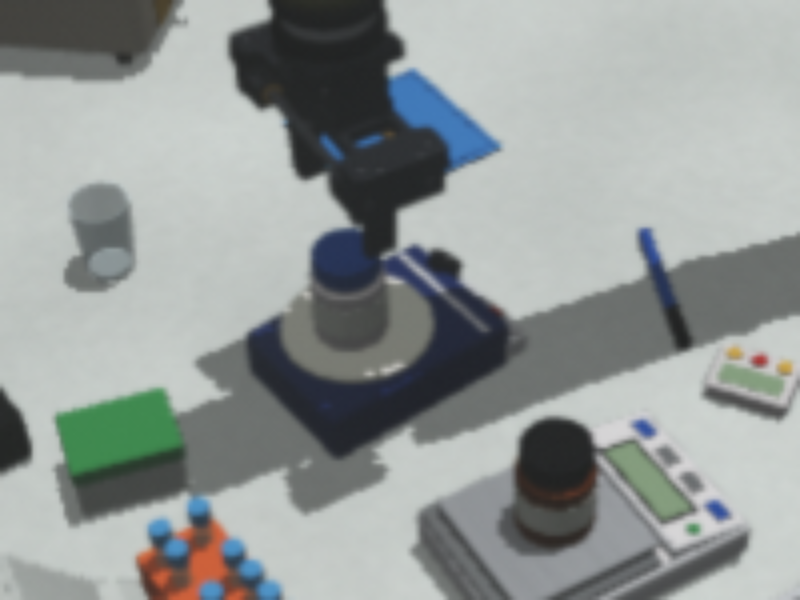

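```bash
python3 - <<'E'
from h import *
for c in("scene","top"):
    s=snapshot(c); P,C=world(s,np.ones((384,512),bool))
    b=(abs(P[:,0]-.602)<.06)&(abs(P[:,1]+.109)<.09)
    for lo,hi in((.176,.19),(.19,.2),(.2,.215),(.215,.23)):
        T=P[b&(P[:,2]>lo)&(P[:,2]<hi)]
        if len(T)>3: print(c,lo,len(T),np.percentile(T[:,:2],[3,50,97],axis=0).round(4).tolist())
    # jar cap now
    T=P[b&(abs(P[:,2]-.143)<.006)]; 
    if len(T)>9: print("cap",len(T),np.percentile(T[:,:2],[2,98],axis=0).round(4).tolist())
E
```

```text
scene 0.176 56 [[0.5925, -0.1599], [0.6039, -0.1488], [0.6118, -0.0481]]
scene 0.19 40 [[0.5922, -0.1617], [0.6059, -0.0514], [0.6121, -0.0462]]
scene 0.2 52 [[0.5915, -0.1666], [0.6052, -0.0505], [0.6111, -0.0456]]
scene 0.215 13 [[0.5963, -0.1608], [0.6001, -0.158], [0.6101, -0.15]]
cap 153 [[0.5885, -0.1301], [0.6275, -0.0823]]
top 0.215 14 [[0.5913, -0.0629], [0.5983, -0.0616], [0.6057, -0.0603]]
```

Request:
carry_out --motion '[0.35,-0.15,0,0,0,0,0,0,2.5,0,0,0,0,0,2.5,0,0,0,0,0,2.5,0,0,0,0,0,1.8,0,0,0,0,0,0,0,0,0,0,0,0,0,0,0]'

```text
clock: 4.12
tool_pos: [0.606, -0.1079, 0.1508]
eef_rot: [1.0, -0.0, 0.001, 0.0]
contact_force: [-0.6, -0.2, -0.1]
opening: 0.998
```

Request:
carry_out --motion '[0,0,0,0,0,0,0,0,0,0,0,0,0,0,0,0,0,0,0,0,0,0,0,0,0,0,0,0,0,0,0,0,0,0,0,0]' --hand 4 --grip_force 20

```text
clock: 4.88
tool_pos: [0.6054, -0.1082, 0.1501]
eef_rot: [1.0, -0.0, 0.0, 0.0]
contact_force: [-0.4, -1.5, 4.0]
opening: 0.631
```

Request:
carry_out --motion '[0,0,-1,0,0,0,0,0,-2,0,0,0,0,0,-3,0,0,0,0,0,-3,0,0,0,-1.2,1.8,-2,0,0,0,-2,2.9,0,0,0,0,-2.5,3.6,0,0,0,0,-2.5,3.6,0,0,0,0]'

```text
clock: 5.88
tool_pos: [0.5207, -0.2287, 0.2596]
eef_rot: [1.0, -0.001, -0.001, 0.0]
contact_force: [-0.0, -0.8, -3.1]
opening: 0.632
```

Request:
carry_out --motion '[-2.5,3.6,0,0,0,0,-2.5,3.6,0,0,0,0,-2,2.9,0,0,0,0,-1.2,1.8,2,0,0,0,-0.6,1.0,3,0,0,0,0,0,3,0,0,0,0,0,3,0,0,0,0,0,0,0,0,0]'

```text
clock: 6.88
tool_pos: [0.4325, -0.3553, 0.148]
eef_rot: [1.0, -0.001, -0.003, -0.001]
contact_force: [-0.3, 1.0, -1.9]
opening: 0.629
```

Request:
carry_out --motion '[0,0,2,0,0,0,0,0,2,0,0,0,0,0,1.3,0,0,0,0,0,0.4,0,0,0,0,0,0,0,0,0]'

```text
clock: 7.5
tool_pos: [0.4353, -0.3559, 0.0932]
eef_rot: [1.0, -0.0, 0.0, 0.0]
contact_force: [0.1, -1.0, -1.5]
opening: 0.631
```

Request:
carry_out --motion '[0,0,0.2,0,0,0,0,0,0.1,0,0,0,0,0,0,0,0,0]'

```text
clock: 7.88
tool_pos: [0.4352, -0.3557, 0.0899]
eef_rot: [1.0, -0.0, 0.0, 0.0]
contact_force: [-0.1, -0.6, -0.7]
opening: 0.627
```

Request:
carry_out --motion '[0,0,0.1,0,0,0,0,0,0.05,0,0,0,0,0,0,0,0,0]'

```text
clock: 8.25
tool_pos: [0.4351, -0.3556, 0.0882]
eef_rot: [1.0, -0.0, -0.0, 0.0]
contact_force: [-0.7, 0.1, -3.0]
opening: 0.631
```

Request:
carry_out --motion '[0,0,0.1,0,0,0,0,0,0,0,0,0]'

```text
clock: 8.5
tool_pos: [0.4352, -0.3556, 0.088]
eef_rot: [1.0, -0.0, 0.0, 0.0]
contact_force: [-0.9, 0.7, 5.2]
opening: 0.629
```

Request:
carry_out --motion '[0,0,0,0,0,0,0,0,0,0,0,0,0,0,0,0,0,0,0,0,-2,0,0,0,0,0,-4,0,0,0,0,0,-5,0,0,0,0.6,-2.0,-4,0,0,0,1.3,-4.5,-1,0,0,0]' --hand 8.8

```text
clock: 9.5
tool_pos: [0.4548, -0.293, 0.2513]
eef_rot: [1.0, -0.003, 0.003, 0.002]
contact_force: [0.6, 0.1, 0.3]
opening: 0.999
```

Request:
carry_out --motion '[1.4,-5.0,0,0,0,0,1.4,-5.0,0,0,0,0,1.4,-5.0,0,0,0,0,1.4,-5.0,0,0,0,0,1.4,-5.0,0,0,0,0,1.4,-5.0,0,0,0,0,1.4,-5.0,0,0,0,0,1.3,-3.5,0,0,0,0]'

```text
clock: 10.5
tool_pos: [0.5654, 0.0975, 0.2486]
eef_rot: [1.0, 0.001, 0.001, -0.001]
contact_force: [0.8, -0.0, 1.0]
opening: 1.0
```

```bash
python3 - <<'E'
from h import *
tcp(); s=snapshot("scene"); save(s,"s2"); P,C=world(s,np.ones((384,512),bool))
for n,x,y,z in(("blue",.435,-.356,.08),("black",.5715,.1175,.128),("red",.451,.336,.156)):
    T=P[(abs(P[:,0]-x)<.05)&(abs(P[:,1]-y)<.05)&(abs(P[:,2]-z)<.007)]
    lo,hi=np.percentile(T[:,:2],[1,99],axis=0); print(n,len(T),((lo+hi)/2).round(4),(hi-lo).round(3))
E
```

```text
t 10.5 pos [0.5654 0.0975 0.2486] x [1.    0.003 0.001] z [ 0.001  0.002 -1.   ] F [ 0.8 -0.   1. ] op 1.0 q [-0.26  0.69  0.01  1.79 -0.01  0.66 -1.8 ]
blue 120 [ 0.4336 -0.3496] [0.048 0.048]
black 241 [0.572  0.1182] [0.047 0.047]
red 282 [0.4513 0.3354] [0.048 0.046]
```

View pics/s2.png

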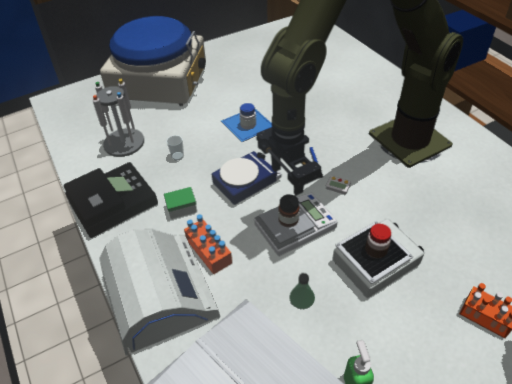

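Request:
carry_out --motion '[0.6,-1.9,0,0,0,0,0,0,2,0,0,0,0,0,3,0,0,0,0,0,3,0,0,0,0,0,2,0,0,0,0,0,1.3,0,0,0,0,0,0,0,0,0,0,0,0,0,0,0]'

```text
clock: 11.55
tool_pos: [0.5718, 0.1133, 0.1351]
eef_rot: [1.0, -0.0, 0.001, -0.0]
contact_force: [0.2, 0.4, -0.1]
opening: 0.997
```

Request:
carry_out --motion '[0,0,0,0,0,0,0,0,0,0,0,0,0,0,0,0,0,0,0,0,0,0,0,0,0,0,0,0,0,0,0,0,0,0,0,0]' --hand 4 --grip_force 20

```text
clock: 12.3
tool_pos: [0.5713, 0.1134, 0.1344]
eef_rot: [1.0, -0.0, 0.0, -0.0]
contact_force: [-0.3, 0.4, 3.4]
opening: 0.628
```

```bash
cat >> h.py <<'E'
def plate(s,x,y,z,half,mask=None):
    "centre by fitting the best footprint coverage; returns bbox centre of the top-face band"
    P,C=world(s,np.ones((384,512),bool)); Q=P[(abs(P[:,0]-x)<half+.02)&(abs(P[:,1]-y)<half+.02)&(abs(P[:,2]-z)<.005)]
    lo,hi=np.percentile(Q[:,:2],[.7,99.3],axis=0); return ((lo+hi)/2).round(4),(hi-lo).round(4),len(Q)
E
python3 - <<'E'
from h import *
tcp()
for c in("top","scene"): s=snapshot(c); print(c,plate(s,.6,-.107,.067,.0575))
E
```

```text
t 12.3 pos [0.5713 0.1134 0.1344] x [ 1. -0.  0.] z [ 0.  0. -1.] F [-0.3  0.4  3.4] op 0.628 q [-0.28  0.88  0.01  1.82 -0.02  0.44 -1.83]
top (array([ 0.5957, -0.1099]), array([0.1078, 0.108 ]), 1374)
scene (array([ 0.6007, -0.1078]), array([0.1076, 0.1114]), 785)
```

Request:
carry_out --motion '[0,0,-1,0,0,0,0,0,-2,0,0,0,0,0,-3,0,0,0,0.2,1.5,-2,0,0,0,0.3,2.5,0,0,0,0,0.5,3.6,0,0,0,0,0.5,3.6,0,0,0,0,0.5,3.6,0,0,0,0]'

```text
clock: 13.4
tool_pos: [0.5909, -0.036, 0.2143]
eef_rot: [1.0, -0.0, -0.0, 0.0]
contact_force: [0.4, -0.5, -3.4]
opening: 0.632
```

Request:
carry_out --motion '[0.5,3.6,0,0,0,0,0.3,2.3,0,0,0,0,0.1,1.5,0,0,0,0,0,0,1.5,0,0,0,0,0,1.5,0,0,0,0,0,0,0,0,0,0,0,0,0,0,0]'

```text
clock: 14.28
tool_pos: [0.6003, -0.1077, 0.184]
eef_rot: [1.0, 0.001, -0.0, -0.0]
contact_force: [0.3, 0.3, -1.8]
opening: 0.624
```

```bash
python3 - <<'E'
from h import *
st=tcp(); p=st["tool_pos"]
for c in("scene","top"):
    s=snapshot(c); print(c,"plate",plate(s,.6,-.108,.067,.0575))
    for r in finder.masks_of(s,"jar_black_mid")[:1]:
        P,C=world(s,r["pixels"]); print(r["p"],r["extent"],np.percentile(P,[2,50,98],axis=0).round(4).tolist())
    if c=="scene": im=cv2.cvtColor(s["frame"],cv2.COLOR_RGB2BGR)[90:240,150:350]; cv2.imwrite("pics/c3.png",cv2.resize(im,None,fx=4,fy=4))
E
```

```text
t 14.28 pos [ 0.6003 -0.1077  0.184 ] x [ 1.     0.001 -0.   ] z [-0.  0. -1.] F [ 0.3  0.3 -1.8] op 0.624 q [ 0.12  0.82 -0.03  1.72  0.04  0.6  -1.51]
scene plate (array([ 0.6008, -0.1066]), array([0.108 , 0.1071]), 633)
0.66 [229.9, 144.9, 239.3, 170.4] [[0.6061, -0.1273, 0.0665], [0.6219, -0.0924, 0.1324], [0.6342, -0.0676, 0.1887]]
top plate (array([ 0.5706, -0.0767]), array([0.0583, 0.0467]), 120)
```

View pics/c3.png

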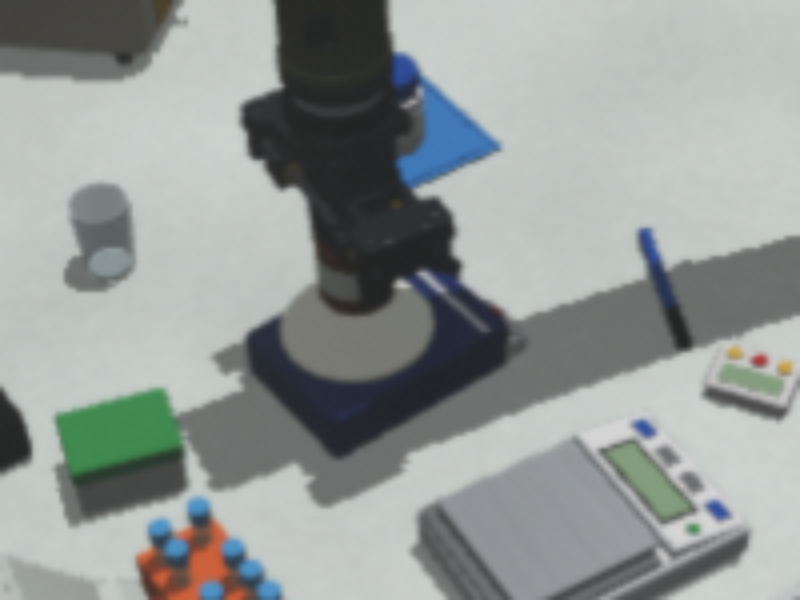

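Request:
carry_out --motion '[0,0.1,1.5,0,0,0,0,0,1.2,0,0,0,0,0,0.4,0,0,0,0,0,0.2,0,0,0,0,0,0.1,0,0,0,0,0,0,0,0,0]'

```text
clock: 15.22
tool_pos: [0.6004, -0.1097, 0.1505]
eef_rot: [1.0, -0.0, 0.0, 0.0]
contact_force: [0.5, -0.5, -2.8]
opening: 0.632
```

Request:
carry_out --motion '[0,0,0.1,0,0,0,0,0,0.05,0,0,0,0,0,0,0,0,0]'

```text
clock: 15.6
tool_pos: [0.6002, -0.1097, 0.1487]
eef_rot: [1.0, -0.0, 0.0, 0.0]
contact_force: [-0.3, -0.1, -2.3]
opening: 0.628
```

Request:
carry_out --motion '[0,0,0.1,0,0,0,0,0,0,0,0,0]'

```text
clock: 15.85
tool_pos: [0.6003, -0.1097, 0.1484]
eef_rot: [1.0, -0.0, 0.0, 0.0]
contact_force: [-1.6, 0.5, 4.8]
opening: 0.626
```

Request:
carry_out --motion '[0,0,0,0,0,0,0,0,0,0,0,0,0,0,0,0,0,0,0,0,-2,0,0,0,0,0,-4,0,0,0,0,0,-3.5,0,0,0,-0.7,-2.0,-1,0,0,0,-1.3,-4.0,0,0,0,0]' --hand 8.8

```text
clock: 16.85
tool_pos: [0.5799, -0.0496, 0.2529]
eef_rot: [1.0, -0.002, 0.001, 0.0]
contact_force: [0.7, 0.9, 0.2]
opening: 0.997
```

Request:
carry_out --motion '[-1.6,-4.8,0,0,0,0,-1.6,-4.8,0,0,0,0,-1.6,-4.8,0,0,0,0,-1.6,-4.8,0,0,0,0,-1.6,-4.8,0,0,0,0,-1.6,-4.8,0,0,0,0,-1.6,-4.8,0,0,0,0,-1.3,-3.2,0,0,0,0]'

```text
clock: 17.85
tool_pos: [0.452, 0.3217, 0.2515]
eef_rot: [1.0, 0.002, -0.001, -0.0]
contact_force: [0.2, -0.7, -0.0]
opening: 0.999
```

```bash
cat >> h.py <<'E'
def cap(s,x,y,z):
    P,C=world(s,np.ones((384,512),bool)); T=P[(abs(P[:,0]-x)<.05)&(abs(P[:,1]-y)<.05)&(abs(P[:,2]-z)<.007)]
    if len(T)<20: return None
    lo,hi=np.percentile(T[:,:2],[1,99],axis=0); return ((lo+hi)/2).round(4),(hi-lo).round(3)
E
python3 - <<'E'
from h import *
tcp()
for c in("scene","top"):
    s=snapshot(c); print(c,"black",cap(s,.6,-.108,.142),"plate",plate(s,.6,-.108,.067,.0575),"\n balance",plate(s,.58,.115,.053,.06),"red",cap(s,.451,.334,.156))
E
```

```text
t 17.85 pos [0.452  0.3217 0.2515] x [ 1.     0.004 -0.003] z [-0.003  0.    -1.   ] F [ 0.2 -0.7 -0. ] op 0.999 q [-0.73  0.67  0.05  1.84 -0.06  0.64 -2.21]
scene black (array([ 0.6005, -0.1066]), array([0.046, 0.046])) plate (array([ 0.6002, -0.1061]), array([0.1087, 0.1073]), 502) 
 balance (array([0.5699, 0.1153]), array([0.124 , 0.1113]), 1314) red (array([0.4516, 0.3359]), array([0.046, 0.046]))
top black (array([ 0.5947, -0.108 ]), array([0.046, 0.046])) plate (array([ 0.5959, -0.1098]), array([0.1088, 0.1077]), 969) 
 balance (array([0.5648, 0.1141]), array([0.1227, 0.1098]), 1657) red (array([0.4385, 0.3271]), array([0.027, 0.033]))
```

Request:
carry_out --motion '[-0.1,-1.0,0,0,0,0,0,0,2,0,0,0,0,0,2.5,0,0,0,0,0,2.5,0,0,0,0,0,1.8,0,0,0,0,0,0,0,0,0,0,0,0,0,0,0]'

```text
clock: 18.82
tool_pos: [0.4547, 0.328, 0.1651]
eef_rot: [1.0, -0.001, 0.0, 0.0]
contact_force: [0.0, -0.3, -0.4]
opening: 1.002
```

Request:
carry_out --motion '[0,0,0,0,0,0,0,0,0,0,0,0,0,0,0,0,0,0,0,0,0,0,0,0,0,0,0,0,0,0,0,0,0,0,0,0]' --hand 4 --grip_force 20

```text
clock: 19.58
tool_pos: [0.4545, 0.3291, 0.1651]
eef_rot: [1.0, 0.0, 0.0, -0.001]
contact_force: [-0.8, 1.9, 4.0]
opening: 0.631
```

Request:
carry_out --motion '[0,0,-1,0,0,0,0,0,-2,0,0,0,0,0,-3,0,0,0,0,0,-2,0,0,0,0,0,-1,0,0,0]'

```text
clock: 20.2
tool_pos: [0.4543, 0.3276, 0.2556]
eef_rot: [1.0, -0.0, 0.0, 0.0]
contact_force: [0.4, -1.1, -2.0]
opening: 0.629
```

```bash
python3 - <<'E'
from h import *
tcp()
for c in("scene","top"):
    s=snapshot(c);P,C=world(s,np.ones((384,512),bool))
    b=(abs(P[:,1]-.115)<.045)&(P[:,2]>.01); print(c)
    for x in np.arange(.48,.66,.004):
        k=b&(abs(P[:,0]-x)<.002)
        if k.sum()>3: print(x.round(3),np.median(P[k,2]).round(4),np.median(C[k],axis=0).astype(int),k.sum(),end=" | ")
    print()
E
```

```text
t 20.2 pos [0.4543 0.3276 0.2556] x [ 1.    -0.001  0.   ] z [ 0.    -0.001 -1.   ] F [ 0.4 -1.1 -2. ] op 0.629 q [-0.74  0.67  0.06  1.82 -0.06  0.66 -2.22]
scene
0.48 0.0429 [115 133 111] 26 | 0.484 0.0426 [136 160 130] 36 | 0.488 0.0436 [137 161 130] 24 | 0.492 0.0447 [138 162 131] 34 | 0.496 0.0455 [137 161 131] 31 | 0.5 0.0461 [134 156 128] 36 | 0.504 0.0473 [111 127 109] 34 | 0.508 0.0468 [171 172 173] 37 | 0.512 0.0452 [155 158 160] 50 | 0.516 0.0445 [135 138 141] 16 | 0.52 0.0505 [147 150 154] 11 | 0.524 0.0519 [156 159 163] 34 | 0.528 0.0521 [155 159 163] 40 | 0.532 0.0521 [155 158 162] 34 | 0.536 0.0525 [156 159 163] 36 | 0.54 0.0522 [157 161 164] 38 | 0.544 0.0519 [156 159 163] 35 | 0.548 0.0524 [155 159 162] 36 | 0.552 0.0523 [155 159 162] 37 | 0.556 0.0525 [155 159 162] 33 | 0.56 0.0529 [153 157 160] 42 | 0.564 0.052 [152 156 159] 41 | 0.568 0.0519 [153 157 160] 36 | 0.572 0.0521 [154 157 161] 32 | 0.576 0.0522 [153 157 160] 44 | 0.58 0.0518 [153 157 160] 34 | 0.584 0.0525 [153 157 160] 36 | 0.588 0.0519 [153 156 159] 32 | 0.592 0.0523 [152 156 159] 41 | 0.596 0.052 [150
[... 987 characters left out ...]
132] 50 | 0.556 0.0527 [125 131 132] 45 | 0.56 0.0525 [124 130 130] 56 | 0.564 0.0524 [124 130 130] 41 | 0.568 0.0524 [125 130 130] 53 | 0.572 0.0529 [124 130 130] 45 | 0.576 0.0522 [124 130 130] 53 | 0.58 0.0524 [124 130 130] 45 | 0.584 0.0527 [123 130 130] 52 | 0.588 0.0523 [123 129 129] 48 | 0.592 0.0516 [122 128 128] 52 | 0.596 0.0518 [122 128 128] 50 | 0.6 0.053 [122 128 128] 50 | 0.604 0.0532 [122 128 128] 48 | 0.608 0.0522 [121 127 127] 47 | 0.612 0.0523 [121 127 127] 48 | 0.616 0.0525 [120 126 126] 50 | 0.62 0.0523 [121 127 127] 48 | 0.624 0.0529 [117 123 123] 46 | 0.628 0.0437 [100 105 104] 33 | 0.632 0.0414 [94 99 97] 51 | 0.636 0.0398 [92 96 95] 36 | 0.64 0.0307 [ 96 101  98] 10 |
```

Request:
carry_out --motion '[0.7,1.2,0,0,0,0,1.4,2.5,0,0,0,0,2.0,3.6,0,0,0,0,2.0,3.6,0,0,0,0,2.0,3.6,0,0,0,0,2.0,3.6,0,0,0,0,1.4,2.4,0,0,0,0,0.6,1.0,1.5,0,0,0]'

```text
clock: 21.3
tool_pos: [0.5764, 0.11, 0.2391]
eef_rot: [1.0, -0.002, 0.001, 0.001]
contact_force: [-0.2, 0.0, -2.2]
opening: 0.628
```

Request:
carry_out --motion '[0,0,3,0,0,0,0,0,3,0,0,0,0,0,2,0,0,0,0,0,0,0,0,0,0,0,0,0,0,0]'

```text
clock: 21.92
tool_pos: [0.5751, 0.1137, 0.1596]
eef_rot: [1.0, 0.0, -0.0, -0.0]
contact_force: [0.2, 0.6, -2.2]
opening: 0.629
```

```bash
python3 - <<'E'
from h import *
tcp(); s=snapshot("scene"); print(plate(s,.58,.115,.053,.06))
r=finder.masks_of(s,"jar_red_mid")[0]; P,C=world(s,r["pixels"]); print(r["p"],r["extent"],np.percentile(P,[2,50,98],axis=0).round(4).tolist())
im=cv2.cvtColor(s["frame"],cv2.COLOR_RGB2BGR)[120:270,200:400]; cv2.imwrite("pics/c4.png",cv2.resize(im,None,fx=4,fy=4))
E
```

```text
t 21.93 pos [0.5751 0.1137 0.1596] x [ 1.  0. -0.] z [-0.  0. -1.] F [ 0.2  0.6 -2.2] op 0.629 q [-0.28  0.84  0.    1.8  -0.01  0.5  -1.84]
(array([0.5762, 0.1153]), array([0.1112, 0.1122]), 892)Traceback (most recent call last):
  File "<stdin>", line 3, in <module>
IndexError: list index out of range
```

Request:
carry_out --motion '[0.1,0.15,0.8,0,0,0,0,0,0.7,0,0,0,0,0,0.3,0,0,0,0,0,0.2,0,0,0,0,0,0.1,0,0,0,0,0,0,0,0,0]'

```text
clock: 22.78
tool_pos: [0.5763, 0.1119, 0.1387]
eef_rot: [1.0, -0.0, 0.0, 0.0]
contact_force: [-0.8, 0.8, -2.1]
opening: 0.627
```

Request:
carry_out --motion '[0,0,0.1,0,0,0,0,0,0,0,0,0]'

```text
clock: 23.02
tool_pos: [0.5762, 0.1118, 0.1377]
eef_rot: [1.0, -0.0, 0.0, 0.0]
contact_force: [0.1, -0.8, -1.1]
opening: 0.63
```

Request:
carry_out --motion '[0,0,0.1,0,0,0,0,0,0,0,0,0]'

```text
clock: 23.28
tool_pos: [0.5763, 0.1118, 0.1372]
eef_rot: [1.0, -0.0, 0.0, -0.0]
contact_force: [-0.6, -0.8, 3.3]
opening: 0.625
```

Request:
carry_out --motion '[0,0,0,0,0,0,0,0,0,0,0,0,0,0,0,0,0,0,0,0,-2,0,0,0,0,0,-4,0,0,0,0,0,-4,0,0,0,-0.6,2.0,-2,0,0,0,-1.3,4.0,0,0,0,0]' --hand 8.8

```text
clock: 24.28
tool_pos: [0.5585, 0.0533, 0.2586]
eef_rot: [1.0, 0.002, 0.003, -0.001]
contact_force: [0.3, -1.9, -0.3]
opening: 0.999
```

Request:
carry_out --motion '[-1.5,5.0,0,0,0,0,-1.5,5.0,0,0,0,0,-1.5,5.0,0,0,0,0,-1.5,5.0,0,0,0,0,-1.5,5.0,0,0,0,0,-1.5,5.0,0,0,0,0,-1.5,5.0,0,0,0,0,-1.5,4.0,0,0,0,0]'

```text
clock: 25.28
tool_pos: [0.4362, -0.3405, 0.2567]
eef_rot: [1.0, -0.001, 0.0, 0.0]
contact_force: [0.1, 0.6, 0.5]
opening: 0.999
```

```bash
python3 - <<'E'
from h import *
tcp()
for c in("scene","top"):
    s=snapshot(c); print(c,"black",cap(s,.6,-.108,.142),"red",cap(s,.576,.114,.128),"balance",plate(s,.58,.115,.053,.06),"blue",cap(s,.434,-.353,.08),"shaker",plate(s,.452,.332,.081,.07))
    save(s,c+"5")
E
```

```text
t 25.27 pos [ 0.4362 -0.3405  0.2567] x [ 1.    -0.002  0.   ] z [ 0.    -0.001 -1.   ] F [0.1 0.6 0.5] op 0.999 q [ 0.64  0.65 -0.09  1.84  0.09  0.65 -1.09]
scene black (array([ 0.6014, -0.105 ]), array([0.046, 0.048])) red (array([0.5733, 0.1152]), array([0.048, 0.048])) balance (array([0.5691, 0.1157]), array([0.1255, 0.1117]), 875) blue (array([ 0.4336, -0.3516]), array([0.049, 0.049])) shaker (array([0.4525, 0.3328]), array([0.1377, 0.1356]), 2266)
top black (array([ 0.5948, -0.1079]), array([0.046, 0.045])) red (array([0.5674, 0.1128]), array([0.046, 0.048])) balance (array([0.5647, 0.1143]), array([0.123 , 0.1108]), 1283) blue (array([ 0.4314, -0.3609]), array([0.046, 0.012])) shaker (array([0.4488, 0.3295]), array([0.1376, 0.1367]), 2566)
```

View pics/scene5.png

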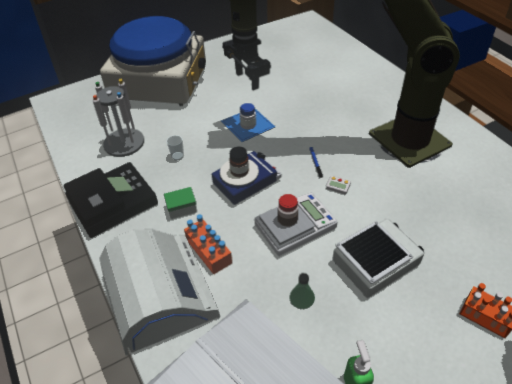

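Request:
carry_out --motion '[-0.1,1.5,2,0,0,0,0,0,4,0,0,0,0,0,4,0,0,0,0,0,3.5,0,0,0,0,0,2,0,0,0,0,0,1.3,0,0,0,0,0,0,0,0,0,0,0,0,0,0,0]'

```text
clock: 26.38
tool_pos: [0.4367, -0.3533, 0.0895]
eef_rot: [1.0, -0.0, 0.001, 0.0]
contact_force: [-0.5, 0.8, -0.6]
opening: 1.002
```

Request:
carry_out --motion '[0,0,0,0,0,0,0,0,0,0,0,0,0,0,0,0,0,0,0,0,0,0,0,0,0,0,0,0,0,0,0,0,0,0,0,0]' --hand 4 --grip_force 20

```text
clock: 27.12
tool_pos: [0.4363, -0.3536, 0.089]
eef_rot: [1.0, -0.0, 0.0, 0.0]
contact_force: [-0.2, -1.3, 4.1]
opening: 0.63
```

Request:
carry_out --motion '[0,0,-1,0,0,0,0,0,-2,0,0,0,0,0,-4,0,0,0,0,0,-5,0,0,0,0,0,-4,0,0,0,0,-1.5,-2,0,0,0,0.1,-3,0,0,0,0,0.1,-4.5,0,0,0,0]'

```text
clock: 28.12
tool_pos: [0.4376, -0.2628, 0.2691]
eef_rot: [1.0, -0.001, 0.0, 0.0]
contact_force: [0.8, 0.8, -2.5]
opening: 0.627
```

Request:
carry_out --motion '[0.1,-5,0,0,0,0,0.1,-5,0,0,0,0,0.1,-5,0,0,0,0,0.1,-5,0,0,0,0,0.1,-5,0,0,0,0,0.1,-5,0,0,0,0,0.1,-5,0,0,0,0,0.1,-5,0,0,0,0]'

```text
clock: 29.12
tool_pos: [0.4453, 0.1386, 0.2688]
eef_rot: [1.0, 0.0, -0.001, 0.0]
contact_force: [0.7, -0.3, -1.8]
opening: 0.628
```

Request:
carry_out --motion '[0.1,-5,0,0,0,0,0.1,-4.5,0,0,0,0,0.1,-4,0,0,0,0,0.1,-3,0,0,0,0,0,-2,0,0,0,0,0,0,0,0,0,0,0,0,0,0,0,0]'

```text
clock: 30.0
tool_pos: [0.4503, 0.32, 0.2686]
eef_rot: [1.0, -0.001, -0.0, 0.001]
contact_force: [-0.3, -0.1, -1.5]
opening: 0.628
```

Down 10.3 cm to TCP z 0.165.

Request:
carry_out --motion '[0.3,-0.6,1,0,0,0,0,0,3,0,0,0,0,0,3,0,0,0,0,0,2,0,0,0,0,0,0.7,0,0,0,0,0,0.2,0,0,0,0,0,0,0,0,0,0,0,0,0,0,0]'

```text
clock: 31.0
tool_pos: [0.4537, 0.3281, 0.1704]
eef_rot: [1.0, -0.0, 0.001, -0.0]
contact_force: [0.0, -0.2, -1.2]
opening: 0.632
```

Request:
carry_out --motion '[0,0,0.15,0,0,0,0,0,0,0,0,0]'

```text
clock: 31.25
tool_pos: [0.4533, 0.3279, 0.1683]
eef_rot: [1.0, -0.0, 0.0, -0.0]
contact_force: [-0.7, 0.3, -2.0]
opening: 0.63
```

Request:
carry_out --motion '[0,0.15,0.15,0,0,0,0,0,0.1,0,0,0,0,0,0,0,0,0]'

```text
clock: 31.62
tool_pos: [0.4532, 0.3263, 0.1656]
eef_rot: [1.0, -0.0, -0.0, 0.0]
contact_force: [-0.5, -0.5, -1.7]
opening: 0.633
```

Request:
carry_out --motion '[0,0,0.1,0,0,0,0,0,0,0,0,0]'

```text
clock: 31.88
tool_pos: [0.4533, 0.3264, 0.165]
eef_rot: [1.0, -0.0, 0.0, -0.0]
contact_force: [-0.5, -0.6, 2.8]
opening: 0.631
```

Request:
carry_out --motion '[0,0,0,0,0,0,0,0,0,0,0,0,0,0,0,0,0,0,0,0,-2,0,0,0,0,0,-4,0,0,0,0,0,-4,0,0,0,0,3,-2,0,0,0,0,5,0,0,0,0]' --hand 8.8

```text
clock: 32.88
tool_pos: [0.4541, 0.2477, 0.2864]
eef_rot: [1.0, 0.002, 0.002, -0.002]
contact_force: [0.5, -1.4, -0.1]
opening: 1.001
```

Request:
carry_out --motion '[0,5,0,0,0,0,0,5,0,0,0,0,0,5,0,0,0,0,0,5,0,0,0,0,0,5,0,0,0,0,0,5,0,0,0,0,0,0,0,0,0,0,0,0,0,0,0,0]'

```text
clock: 33.88
tool_pos: [0.4533, -0.053, 0.2847]
eef_rot: [1.0, 0.0, 0.0, -0.0]
contact_force: [-0.1, -0.3, 0.4]
opening: 0.999
```

```bash
python3 - <<'E'
from h import *
tcp()
for c in("scene","top"):
    s=snapshot(c); print(c,"black",cap(s,.6,-.108,.142),"stir",plate(s,.6,-.108,.067,.0575)[0],"red",cap(s,.576,.114,.128),"blue",cap(s,.452,.331,.156),"shaker",plate(s,.452,.332,.081,.07)[:2])
    save(s,c+"6")
    for t in("flask_mid","beaker_mid"): print([(r["p"],r["extent"]) for r in finder.masks_of(s,t)[:1]])
E
```

```text
t 33.88 pos [ 0.4533 -0.053   0.2847] x [1. 0. 0.] z [ 0.     0.001 -1.   ] F [-0.1 -0.3  0.4] op 0.999 q [ 0.03  0.5  -0.02  2.08  0.02  0.56 -1.57]
scene black (array([ 0.6013, -0.1068]), array([0.047, 0.047])) stir [ 0.6002 -0.1067] red (array([0.574 , 0.1157]), array([0.047, 0.048])) blue (array([0.4521, 0.3292]), array([0.046, 0.047])) shaker (array([0.4527, 0.3336]), array([0.1384, 0.1359]))
[(0.58, [275.2, 193.5, 299.1, 225.5])]
[(0.88, [168.3, 134.4, 183.2, 160.2])]
top black (array([ 0.5947, -0.108 ]), array([0.046, 0.045])) stir [ 0.5961 -0.1105] red (array([0.5674, 0.1128]), array([0.046, 0.047])) blue (array([0.4482, 0.3264]), array([0.047, 0.048])) shaker (array([0.4486, 0.3299]), array([0.137 , 0.1368]))
[(0.77, [126.3, 150.4, 151.1, 173.9])]
[(0.65, [363.5, 134.5, 387.8, 155.6])]
```

View pics/scene6.png

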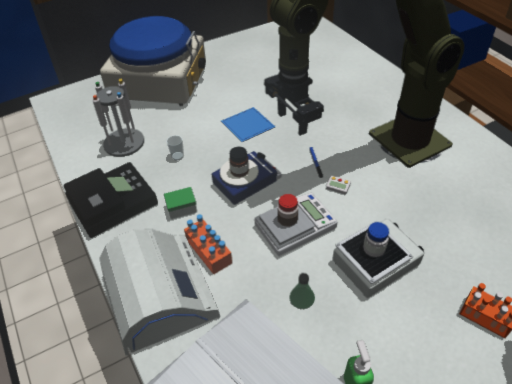

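View pics/top6.png

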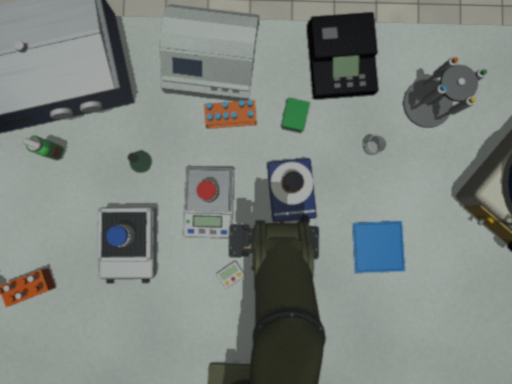

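```bash
python3 -c "
from h import *
print(workorder.finish_job())"
```

```text
the job is handed in; nothing more can be done
None
```

I parked the blue-capped jar on the mat, then moved black to the stirrer, red to the balance and blue from the mat to the shaker. The job was handed in at about 34 s, against the 109 s limit; `finish_job()` gives no verdict.

- **Positions:** in the last pictures all three jars stand upright on their new stations. Black and red are within about 3 mm of the middle. Blue is about 4 mm off centre towards −y, and I left it because it is well inside the 118 mm mat.
- **Handling:** I lowered each jar until the force reading showed contact before letting go. The forces I read stayed under about 6 N. The gripper was open and clear of everything at hand-in.
- **Beaker and flask:** both appear at their starting spots. In the last scene picture the finder reported the flask at the balance jar. By eye it is at its original place, and the top camera's finder agrees.
- **Camera disagreement:** the two cameras differed by about 5 mm in absolute position. I judged centring by comparing each jar with its station in the same picture, and for gripping I also used where the fingers met the jars.

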